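# Spring open the inspection hatch of an organ wind chest

### The job

Two small organ wind chests stand on the bench, each with a push-to-open inspection hatch in its top. With the fingertips press the green pad all the way down once and let go, so that the hatch pops up by itself; then keep clear of it and watch for two seconds or more that it stays open. Grip and lift nothing, do not push on the hatch again once it has popped, and leave the orange-pad hatch shut and the pipes and bench things where they are.

Things in the scene. Friction and masses are not known exactly. Their poses are not given: they have to be found in the camera images.
- chest_a: wind chest with the GREEN pad, left or right: dark wooden box 240 (x) x 170 (y) x 95 mm tall, fixed, turned up to 25 degrees. Origin under its centre, z up, -x side towards the robot. Hatch: lighter panel 107 x 66 mm in the front (-x) half of the flat top, flush with it; the rear half is a board with six pipe holes, a metal pipe in one. The chests differ only in pad colour.
- pad_a (a point): centre of the top of the round green push pad, 36 mm across, standing 8 mm up from the hatch near its front edge; 103 mm above the bench when shut. Moves with the hatch; when shut its axes are parallel to the chest's. The hinge runs along the chest's y, 85 mm behind (+x of) this point, at the hatch's top face.
- hatch_a (a joint): green-pad hatch angle (rad): 0 shut, grows as the front edge swings up and back, 1.15 open; hard stop at -0.082 (pad 7 mm down). Push-push latch: pressing the pad fully down takes 3 to 5 N; when let go, the hatch follows the finger up, swings open within 4 s and stays. A press under 4.5 mm leaves it latched; pushing the open hatch right down latches it again.
- chest_b: wind chest with the ORANGE pad, left or right: dark wooden box 240 (x) x 170 (y) x 95 mm tall, fixed, turned up to 25 degrees. Origin under its centre, z up, -x side towards the robot. Hatch: lighter panel 107 x 66 mm in the front (-x) half of the flat top, flush with it; the rear half is a board with six pipe holes, a pale wooden pipe in one. The chests differ only in pad colour.
- pad_b (a point): centre of the top of the round orange push pad, 36 mm across, standing 8 mm up from the hatch near its front edge; 103 mm above the bench when shut. Moves with the hatch; when shut its axes are parallel to the chest's. The hinge runs along the chest's y, 85 mm behind (+x of) this point, at the hatch's top face.
- hatch_b (a joint): angle of the orange-pad hatch, as hatch_a, with the same latch. It must stay shut (about 0).
- pipe_metal: a small loose metal organ pipe, 22 mm across, standing in a hole of the toe board behind the green-pad hatch; its top is 62 mm above the chest. Origin at the bottom of its foot. Leave it.
- pipe_wood: a small loose pale wooden organ pipe, 24 mm across, standing in a hole of the other chest's toe board; its top is 55 mm above the chest. Origin at the bottom of its foot. Leave it.
- screwdriver: loose screwdriver with an amber handle, 200 mm long, lying on the bench near the robot. Leave it.
- glue: loose white glue bottle with an orange cap, 60 mm across, 150 mm tall, standing on the right of the bench. Origin under its centre. Leave it.
- mallet: loose hammer with a pale wooden handle, 260 mm long, lying on the left of the bench. Leave it.
- offcut: loose wooden offcut, 90 x 60 x 35 mm, on the right of the bench near the robot. Origin under its centre. Leave it.
- tin: loose open steel tin, 70 mm across, 60 mm tall, on the left of the bench near the robot. Origin under its centre. Leave it.

How it is judged (in metres and radians):
On the way, in this order (a step that is already met when the one before it is completed fails the run):
1. the fingertips press the green pad down (value of joint hatch_a below -0.045 rad and contact force between the fingers and chest_a above 0.5 N), for 0.05 s.
2. the green-pad hatch has popped open and stays open, untouched, for 1.5 s (value of joint hatch_a above 0.9 rad and contact force between each of the fingers, the arm and chest_a below 0.2 N), for 1.5 s.
At the end, for the whole second after the job is handed in: The green-pad hatch stands open (more than 0.9 rad), at rest and untouched; the orange-pad hatch is shut (within 0.03 rad); every loose thing is within 20 mm of its start (all of step 2 and velocity of joint hatch_a between -0.1 and 0.1 rad/s and value of joint hatch_b between -0.03 and 0.03 rad and distance of each of pipe_metal, pipe_wood, screwdriver, glue, mallet, offcut, tin from where it was at the start of the episode below 0.02 m).
It fails at once if the popped hatch is pushed back down (value of joint hatch_a above 0.2 rad and velocity of joint hatch_a below -0.2 rad/s).
It fails at once if the popped hatch is pushed, pulled or held with more than 10 N (value of joint hatch_a above 0.2 rad and contact force between the fingers and chest_a above 10 N).
It fails at once if the orange-pad hatch is pressed or opened (value of joint hatch_b below -0.04 rad or value of joint hatch_b above 0.06 rad).
It fails at once if a loose thing is lifted, carried or knocked more than 30 mm from its place (distance of any of pipe_metal, pipe_wood, screwdriver, glue, mallet, offcut, tin from where it was at the start of the episode above 0.03 m).
It also fails if it takes over 35 s, if anything falls off the work surface, if the arm or the gripper's body presses on something with over 40 N, if the wrist force passes 120 N, or if a joint passes its speed limit or range.

### The arm

A 6-joint arm with a two-finger parallel gripper is mounted at the origin on the work surface. World frame = base frame: x ahead of the robot, y to its left, z up, the work surface at z = 0. Lengths are in mm, angles in rad, forces in N, time in s.
With the tool pointing down it reaches from about 275 to 1000 mm from the base axis. Payload 8.4 kg.
Tool frame: the origin (TCP) lies midway between the tips of the shut fingers; the grasp point (between the pads) lies behind it (r.pinch_z is the z of the grasp point in the tool frame, in mm); z points along the fingers, y is the direction in which the jaws open and shut (so a half turn about z gives the same grasp; the last joint's range is limited). The gripper opens to 85 mm and grips with 20 to 120 N. Pads are 22 mm wide; open, the fingers measure 114 mm over their backs; the gripper's body (76 mm by 85 mm) begins 54 mm behind the grasp point. The pads swing forward as they close: fully open they stand 13 mm farther back than shut.
Start: joints at [1.316, 0.353, 1.633, -0, 1.155, -0.002], TCP at [156.321, 605.138, 231.281] pointing down, gripper open.
Joint ranges: [-2.63, 2.63], [-0.92, 2.1], [0.06, 2.66], [-1.3, 4.44], [0, 2.69], [-3.02, 3.02]. Speed limits (rad/s): [2.22, 2.22, 2.79, 3.14, 3.14, 3.14].

### API

Orientations are given as [roll, pitch, yaw] about the fixed x, y, z axes, in that order (R = Rz(yaw) Ry(pitch) Rx(roll)).
In Python, from rig import r, optics, ticket gives the robot as it stands.
- The arm moves only by the shell command python3 -m jog 'ROWS' [FORCE]. ROWS is text: rows parted by semicolons, each of 7 numbers parted by spaces: the closure in counts, from 0 (fully open) to 255 (shut), then the shift along the tool's x, y, z in mm, then the turn, a rotation vector about the tool's x, y, z in degrees. A call has 1 to 5 rows; each row shifts and turns the pose as measured when the row begins, along the tool's axes as they then stand; what a row does not reach is not made up. A row lasts 1/12 s, in which the tool goes at most 41.7 mm and 7.16 degrees, less where a joint would pass 70% of its speed; a pose out of reach is approached as far as the arm can. A call with a gripper value outside its range is refused whole. The fingers move at their own pace and stop on an object; FORCE is the grip in N (left out, the last holds). Time passes only in rows, so rows that do not move let the fingers close. It gives the time, the measured TCP pose, the force and the opening at its end, in the units of the state.
- r.sense(): the state, without advancing time (a new reading comes with each control period).
- optics.grab_frame(name): name is "scene" or "top" or "wrist"; returns the picture (420x560x3 uint8, red, green, blue); there is no depth.
- optics.camera_info(name): a dict with "fx", "fy", "cx", "cy" (pixels), "world_from_camera" (4x4, takes a point from camera to world coordinates). Camera axes: x right, y down, z forward; pixel columns grow to the right and rows downward; lengths in mm; the calibration is good to about 2 mm. A picture is of the moment at which its call begins: read the wrist's pose just before it. camera_info takes no time and is no camera call; for the wrist camera it gives the pose at the moment of the call.
- ticket.sign_off(): hands the job in, once; it reports no verdict.
The state is a dict: "clock": time; "qpos": joint angles; "qvel": joint speeds; "joint_efforts": joint torques, N m; "eef_pos": TCP position; "tcp_rot": TCP orientation; "contact_force": force on the tool from outside, world axes, zero at the start; "wrist_torque": the same for the moment, N m; "opening": opening from 0.0 (shut) to 1.0 (fully open).
Only numpy, scipy, OpenCV 4.12 (cv2) and the standard library are available. Lean on these libraries where they do the work, as an engineer would, in place of code of your own. Each camera call takes 0.05 s, during which the arm holds its last target.

## Working session

There is one attempt and no reset: what is moved stays moved. The work goes in short steps, Python scripts to look and compute and a shell command to move; the robot and the scene stay as the last step left them, time stands still between calls to the robot, and variables do not carry over. Pictures are saved under pics/ and viewed, and the job is handed in when it is done.

```bash
mkdir -p pics; ls
python3 - <<'E'
from rig import r, optics, ticket
import cv2
for n in ["scene","top"]:
    im=optics.grab_frame(n); cv2.imwrite(f"pics/{n}0.png",im[...,::-1])
    c=optics.camera_info(n); print(n,c["fx"],c["cx"],c["cy"],c["world_from_camera"])
print(r.sense(), r.pinch_z)
E
```

```text
pics
scene 421.2531044124382 279.63749998781776 205.27753724555552 [[-6.43366553e-01  4.27602746e-01 -6.35008166e-01  1.30070860e+03]
 [ 7.65461602e-01  3.46125294e-01 -5.42462733e-01  6.66007898e+02]
 [-1.21661661e-02 -8.35076746e-01 -5.49998920e-01  7.48328587e+02]
 [ 0.00000000e+00  0.00000000e+00  0.00000000e+00  1.00000000e+00]]
top 510.29188176055055 283.08357618532614 215.47395597600604 [[-2.43461411e-02 -9.98750243e-01  4.36488070e-02  4.54891768e+02]
 [-9.99685495e-01  2.40597947e-02 -7.07369563e-03  3.42831714e+01]
 [ 6.01467389e-03 -4.38072964e-02 -9.99021894e-01  1.73632065e+03]
 [ 0.00000000e+00  0.00000000e+00  0.00000000e+00  1.00000000e+00]]
{'clock': 0.1, 'qpos': array([ 1.31561920e+00,  3.53617007e-01,  1.63407043e+00,  7.27937599e-06,
        1.15519154e+00, -2.42813892e-03]), 'qvel': array([-4.33648113e-05, -2.17312686e-03, -1.19625694e-03,  1.48040462e-04,
       -6.53374849e-05,  4.22522670e-04]), 'joint_efforts': array([ 1.32703677e-03, -6.06360197e+01, -3.42820036e+01, -8.20893979e-05,
        3.94652787e-03, -1.50470663e-05]), 'eef_pos': array([156.19703072, 604.71979104, 230.60837925]), 'tcp_rot': array([-3.14030635e+00, -9.77926973e-06,  2.88884072e+00]), 'contact_force': array([ 0.79778408, -0.08844155,  0.04721454]), 'wrist_torque': array([-0.03494731,  0.03639036,  0.01422735]), 'opening': 1.0010187009153928} -18.700000000000003
```

View pics/top0.png

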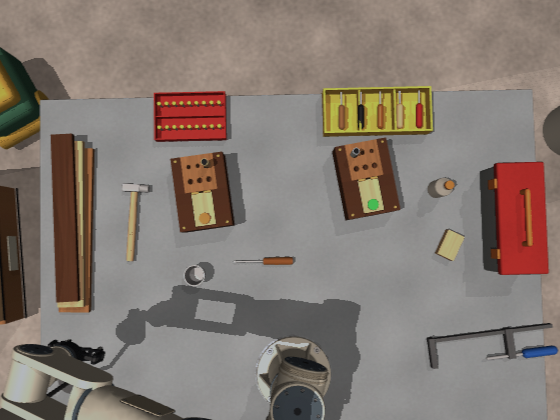

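View pics/scene0.png

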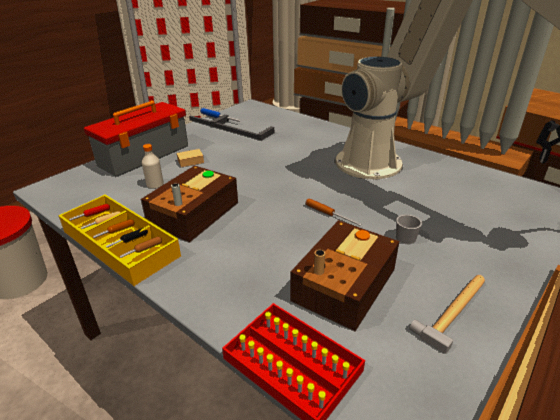

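The top view shows the green pad at about (374,204) on the right chest and the orange pad at (205,217) on the left one. The scene view shows green at (208,174) and orange at (362,236). Next I locate them by rays.

```bash
cat > h.py <<'E'
import cv2, numpy as np
from rig import r, optics
def ray(n,u,v):
    c=optics.camera_info(n); M=np.array(c["world_from_camera"])
    d=M[:3,:3]@np.array([(u-c["cx"])/c["fx"],(v-c["cy"])/c["fy"],1]); return M[:3,3],d/np.linalg.norm(d)
def onz(n,u,v,z):
    o,d=ray(n,u,v); return o+d*(z-o[2])/d[2]
def two(a,b):
    A=[];y=[]
    for o,d in (a,b):
        P=np.eye(3)-np.outer(d,d);A.append(P);y.append(P@o)
    return np.linalg.lstsq(np.vstack(A),np.hstack(y),rcond=None)[0]
def blobs(im,lo,hi,mn=15):
    h=cv2.cvtColor(im,cv2.COLOR_RGB2HSV); m=cv2.inRange(h,lo,hi)
    n,l,s,c=cv2.connectedComponentsWithStats(m)
    return [(s[i,4],s[i,:4],c[i]) for i in range(1,n) if s[i,4]>=mn]
E
python3 - <<'E'
from h import *
P={}
for n in ["scene","top"]:
    im=cv2.imread(f"pics/{n}0.png")[...,::-1].copy()
    b=max(blobs(im,(45,150,80),(75,255,255)),key=lambda t:t[0]); P[n]=b[2]
    print(n,b, onz(n,*b[2],103))
    for bb in blobs(im,(8,120,150),(16,255,255)): print(' or',bb, onz(n,*bb[2],103).round())
print(two(ray("scene",*P["scene"]),ray("top",*P["top"])))
im=cv2.imread("pics/top0.png")
cv2.imwrite("pics/topcrop.png",cv2.resize(im[125:235,320:420],None,fx=5,fy=5,interpolation=cv2.INTER_CUBIC))
# dark wooden box outline in top
m=cv2.inRange(cv2.cvtColor(im,cv2.COLOR_BGR2HSV),(0,60,10),(40,255,255))[130:230,325:410]
cs,_=cv2.findContours(m,cv2.RETR_EXTERNAL,cv2.CHAIN_APPROX_NONE)
c=max(cs,key=cv2.contourArea); rc=cv2.minAreaRect(c); bx=cv2.boxPoints(rc)+[325,130]
print(rc); 
for p in bx: print(p, onz("top",*p,95).round(1))
E
```

```text
scene (np.int32(58), array([203, 171,  11,   6], dtype=int32), array([207.96551724, 173.51724138])) [ 558.48619499 -263.85037686  103.        ]
 or (np.int32(665), array([527,  88,  33,  31], dtype=int32), array([544.68721805, 103.14586466])) [-777.  403.  103.]
 or (np.int32(135), array([113, 100,  42,  16], dtype=int32), array([133.85925926, 107.4962963 ])) [ 363. -962.  103.]
 or (np.int32(89), array([395, 117,  12,  10], dtype=int32), array([400.82022472, 121.76404494])) [-204.   16.  103.]
 or (np.int32(94), array([412, 121,  12,  11], dtype=int32), array([417.79787234, 125.76595745])) [-208.   85.  103.]
 or (np.int32(101), array([428, 126,  14,  11], dtype=int32), array([435.47524752, 130.41584158])) [-207.  156.  103.]
 or (np.int32(97), array([447, 131,  14,  10], dtype=int32), array([453.71134021, 135.15463918])) [-207.  226.  103.]
 or (np.int32(16), array([119, 132,   8,   3], dtype=int32), array([122.75  , 133.0625])) [ 549. -757.  103.]
 or (np.int32(100), array([466, 135,  14,  11], dtype=int32), array([472.89, 140.07])) [-207.  295.  103.]
 or (np.int32(66), array([48
[... 2728 characters left out ...]
02. -767.  103.]
 or (np.int32(18), array([498, 250,   2,   9], dtype=int32), array([498.5, 254. ])) [ 386. -664.  103.]
 or (np.int32(29), array([ 80, 306,   8,   6], dtype=int32), array([ 84.51724138, 309.24137931])) [244. 659. 103.]
 or (np.int32(19), array([ 59, 308,   7,   4], dtype=int32), array([ 62.15789474, 309.89473684])) [244. 730. 103.]
[ 556.5549264  -265.70354889  101.48198363]
((40.57191848754883, 48.181095123291016), (74.59329223632812, 55.729515075683594), 78.95905303955078)
[331.08022308 146.9111824 ] [ 745.2 -138.2   95. ]
[385.7782135  136.23839951] [ 775.9 -316.8   95. ]
[400.06361389 209.45100403] [ 537.  -355.1   95. ]
[345.36562347 220.12379456] [ 506.8 -177.5   95. ]
```

View pics/topcrop.png

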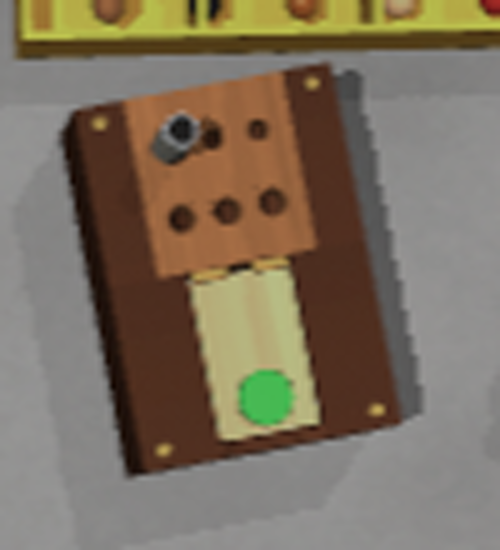

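Green pad: triangulated at (556.5, -265.7, 101.5) against the stated height of 103, and the plane cast agrees within 2 mm. The chest yaw is about +9°, and the 239 x 181 mm outline fits the given box. I'll shut the fingers and cross at z≈230, which clears the 150 mm pipe tops.

```bash
python3 -m jog '255 -10 -12 -2 0 0 0; 255 -24 -31 0 0 0 0; 255 -25 -31 0 0 0 0; 255 -25 -31 0 0 0 0; 255 -25 -31 0 0 0 0' 20
```

```text
clock: 0.52
eef_pos: [226.5, 446.0, 229.8]
tcp_rot: [-3.14, -0.002, 2.896]
contact_force: [1.0, 0.1, 0.6]
opening: 0.299
```

```bash
python3 -m jog '255 -25 -31 0 0 0 0; 255 -25 -31 0 0 0 0; 255 -25 -31 0 0 0 0; 255 -25 -31 0 0 0 0; 255 -25 -31 0 0 0 0'; python3 -m jog '255 -25 -31 0 0 0 0; 255 -25 -31 0 0 0 0; 255 -25 -31 0 0 0 0; 255 -25 -31 0 0 0 0; 255 -25 -31 0 0 0 0'
```

```text
clock: 0.93
eef_pos: [310.8, 255.7, 228.7]
tcp_rot: [-3.139, -0.002, 2.899]
contact_force: [1.8, 0.2, -0.1]
opening: 0.002
clock: 1.35
eef_pos: [395.7, 65.5, 229.2]
tcp_rot: [-3.14, -0.0, 2.901]
contact_force: [1.3, 0.9, 0.2]
opening: -0.002
```

```bash
python3 -m jog '255 -25 -31 0 0 0 0; 255 -25 -31 0 0 0 0; 255 -25 -31 0 0 0 0; 255 -25 -31 0 0 0 0; 255 -25 -31 0 0 0 0'; python3 -m jog '255 -25 -31 0 0 0 0; 255 -25 -31 0 0 0 0; 255 -25 -31 0 0 0 0; 255 -12 -15 0 0 0 0; 255 0 0 0 0 0 0'
python3 - <<'E'
from h import *
s=r.sense(); p=np.array([554,-266,s["eef_pos"][2]])-s["eef_pos"]
y=s["tcp_rot"][2]
print(s["eef_pos"],s["tcp_rot"],s["qpos"],s["contact_force"]); c,sn=np.cos(y),np.sin(y); print("tool dxy",c*p[0]+sn*p[1], sn*p[0]-c*p[1])
im=optics.grab_frame("wrist"); cv2.imwrite("pics/w1.png",im[...,::-1])
for b in blobs(im,(45,150,80),(75,255,255)): print(b,onz("wrist",*b[2],103))
E
```

```text
clock: 1.77
eef_pos: [480.6, -124.9, 229.4]
tcp_rot: [-3.14, 0.0, 2.899]
contact_force: [2.0, 1.1, 0.2]
opening: 0.001
clock: 2.18
eef_pos: [541.6, -264.4, 227.6]
tcp_rot: [-3.139, 0.001, 2.894]
contact_force: [-1.5, 0.6, 0.1]
opening: -0.004
[ 541.55050284 -264.41780943  227.60581511] [-3.13907292e+00  6.26420470e-04  2.89367169e+00] [-0.45537234  0.32144586  1.6875215  -0.00258184  1.1314946  -1.77715016] [-1.51553148  0.61692595  0.14888044]
tool dxy -12.457102118149885 1.5211553049803317
(np.int32(1179), array([264, 205,  43,  41], dtype=int32), array([284.76505513, 225.85581001])) [ 556.32261148 -265.25622802  103.        ]
```

View pics/w1.png

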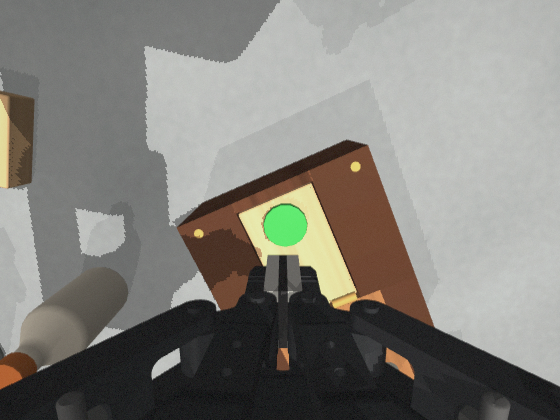

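The wrist view shows the green pad at (285,226), which gives (556.3, -265.3) and agrees with the first fix. The path straight down is clear. I'll centre over it and descend to about 10 mm above.

```bash
python3 -m jog '255 -12 1 15 0 0 0; 255 0 0 32 0 0 0; 255 0 0 32 0 0 0; 255 0 0 24 0 0 0; 255 0 0 5 0 0 0'; python3 -m jog '255 0 0 0 0 0 0'
```

```text
clock: 2.65
eef_pos: [552.3, -261.5, 118.1]
tcp_rot: [-3.14, 0.002, 2.894]
contact_force: [-0.4, 0.4, -0.3]
opening: -0.002
clock: 2.73
eef_pos: [551.0, -259.8, 116.8]
tcp_rot: [-3.141, -0.001, 2.894]
contact_force: [-0.0, 0.7, -1.0]
opening: -0.004
```

```bash
python3 -m jog '255 -4 -5 5 0 0 0; 255 0 0 3 0 0 0; 255 0 0 0 0 0 0'
```

```text
clock: 2.98
eef_pos: [554.5, -264.9, 111.1]
tcp_rot: [-3.141, 0.0, 2.896]
contact_force: [-1.1, 0.0, -0.8]
opening: -0.0
```

```bash
python3 -m jog '255 0 0 4 0 0 0; 255 0 0 3 0 0 0'; python3 -m jog '255 0 0 3 0 0 0'; python3 -m jog '255 0 0 3 0 0 0'
```

```text
clock: 3.15
eef_pos: [556.2, -265.7, 106.4]
tcp_rot: [-3.14, 0.005, 2.896]
contact_force: [0.6, -1.0, -0.4]
opening: -0.002
clock: 3.23
eef_pos: [556.7, -265.9, 104.0]
tcp_rot: [-3.14, 0.006, 2.896]
contact_force: [0.4, -0.0, -0.3]
opening: 0.002
clock: 3.32
eef_pos: [556.7, -266.0, 101.2]
tcp_rot: [-3.14, 0.006, 2.896]
contact_force: [-2.6, 0.4, 3.5]
opening: -0.002
```

```bash
python3 -m jog '255 0 0 2 0 0 0'
```

```text
clock: 3.4
eef_pos: [556.6, -266.1, 99.2]
tcp_rot: [-3.14, 0.006, 2.896]
contact_force: [-2.9, 0.4, 2.7]
opening: 0.004
```

```bash
python3 -m jog '255 0 0 2 0 0 0'; python3 -m jog '255 0 0 2 0 0 0'
```

```text
clock: 3.48
eef_pos: [556.5, -266.1, 97.2]
tcp_rot: [-3.14, 0.006, 2.896]
contact_force: [-1.7, 1.2, 3.9]
opening: -0.002
clock: 3.57
eef_pos: [556.5, -266.1, 95.3]
tcp_rot: [-3.14, 0.006, 2.896]
contact_force: [-2.7, 1.5, 6.9]
opening: 0.002
```

```bash
python3 -m jog '255 0 0 2 0 0 0'
```

```text
clock: 3.65
eef_pos: [556.5, -266.1, 93.7]
tcp_rot: [-3.14, 0.006, 2.896]
contact_force: [-3.7, 1.8, 12.3]
opening: 0.001
```

The force climbs to 12 N at the stop, so the pad is fully down. I'll let go upward, then back towards the robot.

```bash
python3 -m jog '255 0 0 -8 0 0 0; 255 3 0 -25 0 0 0; 255 15 0 -35 0 0 0; 255 20 0 -35 0 0 0; 255 30 0 -28 0 0 0'; python3 -m jog '255 30 0 -28 0 0 0; 255 38 0 -15 0 0 0; 255 40 0 0 0 0 0; 255 30 0 0 0 0 0; 255 0 0 0 0 0 0'
python3 - <<'E'
from h import *
im=optics.grab_frame("scene"); cv2.imwrite("pics/s2.png",im[...,::-1])
E
```

```text
clock: 4.07
eef_pos: [489.9, -248.5, 221.9]
tcp_rot: [3.141, -0.001, 2.896]
contact_force: [0.7, -0.4, 0.8]
opening: 0.001
clock: 4.48
eef_pos: [351.0, -213.9, 273.1]
tcp_rot: [-3.138, 0.011, 2.897]
contact_force: [0.8, -0.3, 0.3]
opening: -0.002
```

View pics/s2.png

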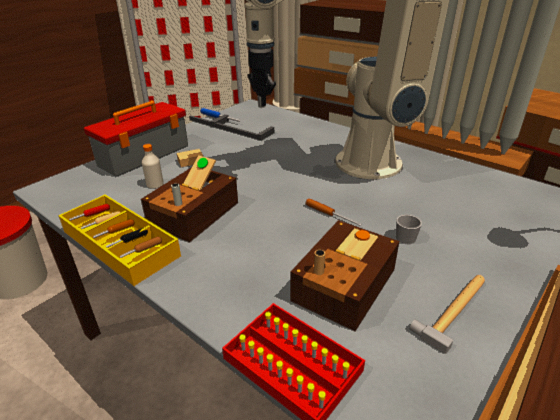

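The scene view shows the green pad risen from (208,174) to about (202,163), so the hatch is opening. The orange hatch still lies flat. The arm is clear, so I wait.

```bash
for i in 1 2 3 4 5 6 7 8; do python3 -m jog '255 0 0 0 0 0 0; 255 0 0 0 0 0 0; 255 0 0 0 0 0 0; 255 0 0 0 0 0 0; 255 0 0 0 0 0 0' >/tmp/o; done; cat /tmp/o
cat > chk.py <<'E'
from h import *
import sys
P={}
for n in ["scene","top"]:
    im=optics.grab_frame(n); cv2.imwrite(f"pics/{n}{sys.argv[1]}.png",im[...,::-1])
    bs=blobs(im,(45,120,60),(75,255,255),8); print(n,bs)
    if bs: P[n]=max(bs,key=lambda t:t[0])[2]
p=two(ray("scene",*P["scene"]),ray("top",*P["top"])); print(r.sense()["clock"],"pad",p)
# hinge ~85 mm behind shut pad at z=95, yaw ~9deg
h=np.array([556.4-0+85*np.cos(.16),-265.5+85*np.sin(.16)])
d=(h-p[:2])@[np.cos(.16),np.sin(.16)]
print("angle",np.arctan2(p[2]-95,d)-np.arctan2(8,85))
E
python3 chk.py 3
```

```text
clock: 7.87
eef_pos: [357.8, -216.3, 273.0]
tcp_rot: [-3.138, 0.014, 2.898]
contact_force: [-1.0, -0.0, -0.0]
opening: 0.001
scene [(np.int32(99), array([189, 154,  11,  12], dtype=int32), array([193.87878788, 159.55555556]))]
top [(np.int32(60), array([369, 183,  11,   6], dtype=int32), array([373.96666667, 185.58333333]))]
7.9667 pad [ 608.64230846 -258.6922284   174.01483761]
angle 1.088461708684795
```

View pics/scene3.png

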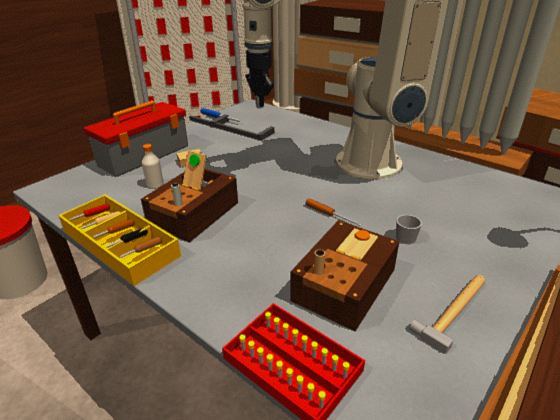

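The green hatch stands open, with its pad at (194,160) and an angle of about 1.09 rad. The orange hatch at (362,236) is flat, and everything else is where it was. Now I watch for more than two seconds.

```bash
for i in 1 2 3 4 5 6 7; do python3 -m jog '255 0 0 0 0 0 0; 255 0 0 0 0 0 0; 255 0 0 0 0 0 0; 255 0 0 0 0 0 0; 255 0 0 0 0 0 0' >/tmp/o; done; cat /tmp/o; python3 chk.py 4
python3 - <<'E'
from h import *
for n in ["scene","top"]:
    a,b=cv2.imread(f"pics/{n}0.png"),cv2.imread(f"pics/{n}4.png")
    d=(cv2.absdiff(a,b).max(2)>60).astype(np.uint8)
    k,l,s,c=cv2.connectedComponentsWithStats(d)
    print(n,[s[i].tolist() for i in range(1,k) if s[i,4]>25])
E
```

```text
clock: 10.88
eef_pos: [357.8, -216.3, 273.0]
tcp_rot: [-3.138, 0.014, 2.898]
contact_force: [-0.0, -0.3, -0.7]
opening: -0.001
scene [(np.int32(98), array([189, 154,  10,  12], dtype=int32), array([193.66326531, 159.48979592]))]
top [(np.int32(59), array([369, 183,  11,   6], dtype=int32), array([373.77966102, 185.47457627]))]
10.9833 pad [ 609.22281736 -258.29392818  174.54980246]
angle 1.0977075918105264
scene [[245, 0, 26, 44, 573], [261, 1, 11, 7, 35], [380, 13, 6, 29, 54], [392, 13, 12, 29, 115], [398, 33, 10, 27, 88], [246, 50, 4, 18, 54], [250, 50, 15, 3, 29], [394, 60, 6, 6, 28], [245, 74, 6, 13, 46], [347, 74, 9, 10, 48], [356, 78, 11, 32, 177], [397, 80, 35, 27, 142], [342, 85, 6, 13, 65], [416, 93, 9, 24, 97], [392, 96, 6, 17, 54], [256, 101, 8, 7, 51], [375, 108, 12, 8, 57], [394, 116, 14, 11, 91], [549, 128, 11, 16, 62], [183, 138, 125, 51, 2408], [310, 144, 23, 8, 71], [344, 166, 36, 11, 99], [313, 178, 195, 72, 2631]]
top [[358, 179, 29, 34, 622], [439, 237, 12, 19, 129], [350, 249, 81, 55, 571], [128, 285, 91, 47, 1701], [381, 287, 40, 70, 702], [274, 299, 45, 23, 436], [220, 305, 54, 31, 785], [331, 305, 30, 52, 477], [265, 317, 14, 12, 55], [9, 339, 96, 64, 3006], [214, 339, 95, 81, 3099], [361, 355, 29, 21, 166], [323, 357, 37, 63, 1118], [317, 363, 9, 9, 49], [58, 371, 153, 49, 1655], [297, 377, 26, 5, 52], [72, 388, 21, 32, 167], [1, 394, 12, 9, 28], [3, 398, 64, 22, 688], [312, 403, 10, 17, 100]]
```

View pics/top4.png

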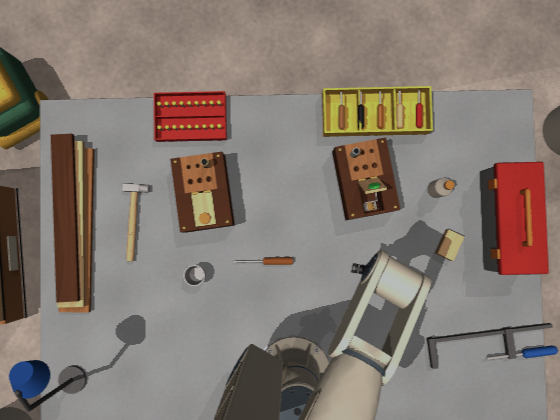

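The top view shows the green pad held up at (374,185) with the arm clear of it. The orange hatch at (205,217) is unchanged, and the change at the offcut (450,245) is only the arm's shadow.

```bash
python3 -c "
from rig import ticket
print(ticket.sign_off())"
```

```text
the job is handed in; nothing more can be done
None
```

I pressed the green pad once with the shut fingertips until it hit its stop, then let go upward and back towards the robot. The hatch popped open by itself, and I handed the job in at about 11 s of the 35 s allowed; no verdict was reported.

- **Pad position:** both views together gave (556, -266) at 101.5 mm high, against the stated 103 mm. The wrist camera agreed within 1 mm in x and y.
- **Press:** the force rose from 3–4 N to about 12 N at the stop, with the tip at z ≈ 94 mm. That is about 9 mm below the pad's shut height, 2 mm past the 7 mm stop, which I put down to calibration and give.
- **Green hatch:** it measured about 1.09 rad at 8.0 s and 1.10 rad at 11.0 s, untouched and at rest. That is a little under the nominal 1.15 rad, within measurement error.
- **Everything else:** by eye, the orange hatch was still shut and the pipes and bench things had not visibly moved. I did not measure each one. In the before/after picture comparison, the only change at a loose thing in the top view was the arm's shadow across the offcut.

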